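# Return the pink hair rollers through the chute

### The job

Push the white box along its rail by the orange upright until it is fully home under the green chute. Then take the grey scoop that holds the two pink hair rollers by its black grip, tip both rollers through the chute into the box, and set the scoop back down flat on the table.

Things in the scene. Friction and masses are not known exactly. Their poses are not given: they have to be found in the camera images.
- box (a point): Centre of the inner floor (28 mm over the table) of the white sliding box: 116 mm square, 4 mm walls, rim 56 mm above this point. Slides only along this frame's y: 100-160 mm to -y to a stop under the chute; drag about 3 N, stays where left. Orange push plate on it: centre 120 mm to +y of this point, 50 wide (x), 12 thick (y), clear from 38 to 144 mm over the table.
- spout (a point): Centre of the square mouth of the fixed green chute, 175 mm over the table; axes as box (z up). Mouth 150 x 150 mm inside along x and y, narrowing to an 84 mm square throat ending 100 mm over the table; 3 mm walls. When the box is home its centre is straight below. Two thin posts under its +x side, lower than the mouth.
- scoop: Grey scoop with the pink rollers (its twin holds blue ones). Origin: underside of tray, z up, x to the open front. Tray x -52 to +58 mm, 66 wide, sides 40 high; floor rises 10 deg to the pouring edge (x 58, z 25), so rollers rest at the back until tipped front down (they roll out at 20 deg, surely by 45). Black grip: x -82 to -50, 14 thick (y), up to z 80, free on both sides. 0.16 kg.
- roller_1: Pink hair roller, cylinder 22 mm diameter, 42 mm long, 15 g. Origin at its centre, y along its axis. At the start it lies across the scoop against the back wall.
- roller_2: Second pink hair roller, same size. Origin at its centre, y along its axis. At the start it lies in the scoop just in front of the first.
Things that resemble listed ones, but are neither listed nor needed, are in the scene too. What is shaped like the scoop but purple is not meant.

How it is judged:
By the outcome, as a careful person would: the job done as asked, in the order asked, and still so for the second after the job is handed in, with the robot touching nothing.
It also fails if it takes over 72 s, if anything falls off the work surface, if the arm or the gripper's body presses on something with over 40 N, if the wrist force passes 120 N, or if a joint passes its speed limit or range.

### The arm

A 6-joint arm with a two-finger parallel gripper is mounted at the origin on the work surface. World frame = base frame: x ahead of the robot, y to its left, z up, the work surface at z = 0. Lengths are in mm, angles in rad, forces in N, time in s.
With the tool pointing down it reaches from about 400 to 825 mm from the base axis. Payload 7 kg.
Tool frame: the origin (TCP) lies at the centre of the arm's flange, where the gripper is bolted on; the fingertips stand 178 mm ahead of it and the grasp point (between the pads) lies 159 mm ahead of it; z points along the fingers, y is the line along which they close (so a half turn about z gives the same grasp; the last joint's range is limited). The gripper opens to 88 mm and grips with 3 to 60 N. Pads are 19 mm wide; open, the fingers measure 130 mm over their backs; the gripper's body (78 mm by 193 mm) begins 47 mm behind the grasp point.
Start: joints at [0.288, 0.359, 0.012, 0, -1.224, -0.288], TCP at [674.979, -0.018, 404.661] pointing down, gripper open.
Joint ranges: [-3.07, 3.07], [-1.43, 2.12], [-1.02, 1.25], [-3.03, 1.67], [-3.05, -0], [-3.03, 3.03]. Speed limits (rad/s): [2.39, 2.39, 3.01, 3.14, 3.14, 3.14].

### API

Orientations are given as a rotation vector (axis times angle).
In Python, from rig import read_state, camera, camera_params, sign_off gives the robot as it stands. The module is installed in compiled form; this text tells all that it offers.
- The arm moves only by the tool play_rows, never from a script. Its argument "steps" is text: rows parted by semicolons, each of 7 numbers parted by spaces: the shift along the tool's x, y, z in units of 50 mm (1.0 is 50 mm), then the turn, a rotation vector about the tool's x, y, z in units of 5 degrees (1.0 is 5 degrees), then the gripper command: -1 is fully open, 1 is shut, values between are in proportion. In form: tx ty tz rx ry rz gripper; .... A call has 1 to 5 rows; each row is the pose to reach, as a shift and turn from the pose commanded when the call began, along the tool's axes at that moment; what a row does not reach only later rows make up. A row lasts 1/8 s, in which the tool goes at most 62.5 mm and 10.7 degrees, less where a joint would pass 70% of its speed; a pose out of reach is approached as far as the arm can. A call with a gripper value outside its range is refused whole. The fingers move at their own pace and stop on an object; "force" is the grip in N (left out, the last holds). Time passes only in rows, so rows that repeat a pose let the fingers close. It gives the time, the measured TCP pose, the force, the opening and the grip force at its end, in the units of the state.
- read_state(): the state, without advancing time (a new reading comes with each control period).
- camera(name): name is "scene" or "side" or "wrist"; returns the picture (420x560x3 uint8, blue, green, red); there is no depth.
- camera_params(name): a dict with "K" (3x3 intrinsics, pixels), "T" (4x4, takes a point from camera to world coordinates). Camera axes: x right, y down, z forward; pixel columns grow to the right and rows downward; lengths in mm; the calibration is good to about 2 mm. A picture is of the moment at which its call begins: read the wrist's pose just before it. camera_params takes no time and is no camera call; for the wrist camera it gives the pose at the moment of the call.
- sign_off(): hands the job in; it is judged then, once.
The state is a dict: "time": time; "joint_positions": joint angles; "dq": joint speeds; "joint_efforts": joint torques, N m; "tool_pos": TCP position; "tool_rot": TCP orientation; "ft_force": force on the tool from outside, world axes, zero at the start; "ft_torque": the same for the moment, N m; "opening": finger opening in mm; "gripper_force": force on a finger pad.
Only numpy, scipy, OpenCV 4.12 (cv2) and the standard library are available. Lean on these libraries where they do the work, as an engineer would, in place of code of your own. Each camera call takes 0.05 s, during which the arm holds its last target. There are 200 camera calls.

## Working session

There is one attempt and no reset: what is moved stays moved. The work goes in short steps, Python scripts to look and compute and a tool call to move; the robot and the scene stay as the last step left them, time stands still between calls to the robot, and variables do not carry over. Pictures are saved under pics/ and viewed, at most 10 in all, crops included, and the job is handed in when it is done.

Besides the shell and the picture viewer there is one more tool, called in YAML: its name, and indented under it one key for each argument. play_rows: Moves the arm, as the interface text tells. Its arguments: {"type":"object","properties":{"steps":{"type":"string"},"force":{"type":"number"}},"required":["steps"]}

```bash
mkdir -p pics
python3 - <<'E'
from rig import *
import cv2,numpy as np
s=read_state();print({k:np.round(v,3) for k,v in s.items()})
for n in("scene","side"):
    cv2.imwrite(f"pics/{n}0.png",camera(n));p=camera_params(n);print(n,np.round(p["K"],1).tolist(),np.round(p["T"],3).tolist())
E
```

```text
{'time': np.float64(0.0), 'joint_positions': array([ 0.288,  0.359,  0.011, -0.   , -1.224, -0.288]), 'dq': array([ 0.   ,  0.   ,  0.002, -0.   ,  0.   , -0.001]), 'joint_efforts': array([-1.0000e-03, -5.8273e+01,  2.9306e+01,  6.9970e+00,  7.0000e-03,
       -0.0000e+00]), 'tool_pos': array([6.74791e+02, 1.80000e-02, 4.03692e+02]), 'tool_rot': array([ 2.220e+00, -2.221e+00, -2.000e-03]), 'ft_force': array([-0.304, -0.303,  0.526]), 'ft_torque': array([-0.023, -0.055,  0.005]), 'gripper_force': np.float64(0.0), 'opening': np.float64(87.724)}
scene [[400.3, 0.0, 275.6], [0.0, 400.3, 214.2], [0.0, 0.0, 1.0]] [[0.073, 0.624, -0.778, 1050.974], [0.997, -0.052, 0.052, -115.025], [-0.008, -0.779, -0.627, 635.556], [0.0, 0.0, 0.0, 1.0]]
side [[522.8, 0.0, 279.1], [0.0, 522.8, 217.3], [0.0, 0.0, 1.0]] [[0.965, -0.191, 0.181, 239.301], [-0.263, -0.695, 0.669, -806.953], [-0.002, -0.693, -0.72, 927.532], [0.0, 0.0, 0.0, 1.0]]
```

View pics/scene0.png

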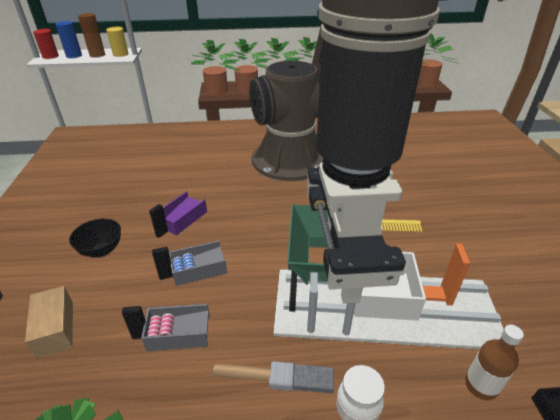

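View pics/side0.png

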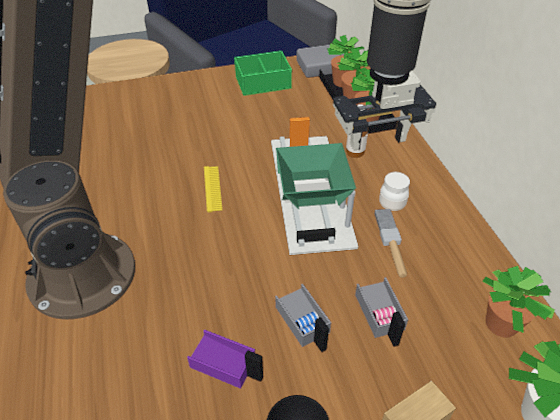

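```bash
cat > h.py <<'E'
import cv2,numpy as np
from rig import *
P={n:camera_params(n) for n in("scene","side")}
def ray(n,uv,z,p=None):
    p=p or P[n]; d=p["T"][:3,:3]@np.linalg.inv(p["K"])@[uv[0],uv[1],1]; o=p["T"][:3,3]
    return o+d*(z-o[2])/d[2]
def proj(n,X,p=None):
    p=p or P[n]; T=np.linalg.inv(p["T"]); q=(T[:3,:3]@np.asarray(X,float).T).T+T[:3,3]; q=q@p["K"].T
    return q[:,:2]/q[:,2:]
E
python3 - <<'E'
from h import *
a=cv2.imread("pics/side0.png");b=cv2.imread("pics/scene0.png")
A=cv2.resize(a[105:255,260:370],None,fx=4,fy=4,interpolation=2)
B=cv2.resize(b[300:355,115:215],(350,192),interpolation=2)
C=cv2.resize(a[270:360,350:420],(311,400),interpolation=2)
im=np.zeros((600,800,3),np.uint8);im[:,:440]=A;im[:192,445:795]=B;im[196:596,445:756]=C
cv2.imwrite("pics/c1.png",im)
E
```

```text
(no output)
```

View pics/c1.png

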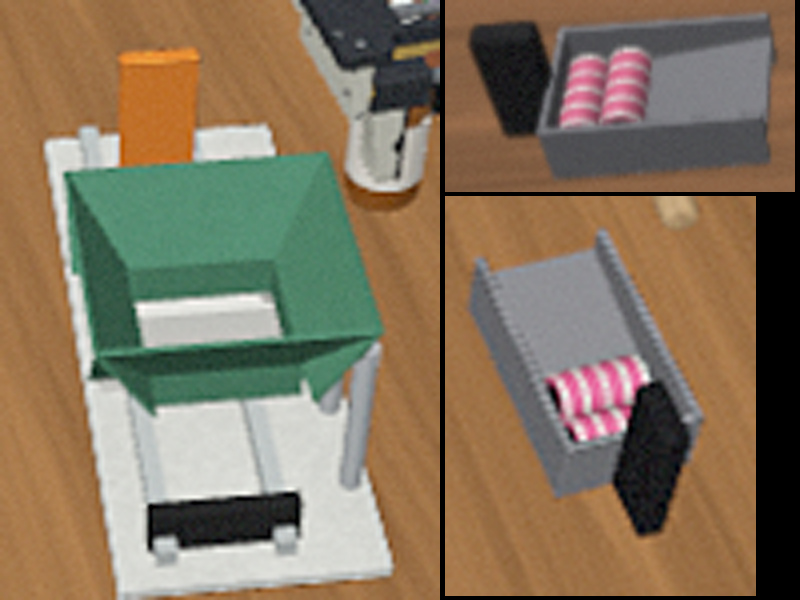

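Run:
```python
from h import *
s=lambda x,y:(260+x/4,105+y/4)
M=np.array([ray("side",s(*c),175) for c in((67,173),(328,154),(382,332),(93,358))]);print("mouth",M.round(1).tolist(),M.mean(0).round(1))
print([np.linalg.norm(M[i]-M[(i+1)%4]).round(1) for i in range(4)], np.degrees(np.arctan2(*(M[1]-M[0])[[1,0]])),np.degrees(np.arctan2(*(M[2]-M[3])[[1,0]])))
Q=[ray("side",s(*c),144) for c in((120,55),(199,49),(197,62),(121,67))];print("plate top",np.round(Q,1).tolist())
# box rim inner far-left etc from scene; plate top in scene
print("plate scene",[ray("scene",c,144).round(1).tolist() for c in((455,247),(464,250))])
print("base corners",[ray("side",s(*c),8).round(1).tolist() for c in((45,142),(268,125),(390,572),(120,592))])
w=lambda x,y:(115+(x-445)/3.5,300+y/3.5); v=lambda x,y:(350+(x-445)/4.444,270+(y-196)/4.444)
print("scoop scene z40",[ray("scene",w(*c),40).round(1).tolist() for c in((562,32),(768,16),(770,118),(545,133))])
print("scoop side z40",[ray("side",v(*c),40).round(1).tolist() for c in((482,262),(603,235),(697,418),(567,455))])
print("grip scene z80",[ray("scene",w(*c),80).round(1).tolist() for c in((472,28),(537,25))])
print("grip side z80",[ray("side",v(*c),80).round(1).tolist() for c in((650,385),(690,402))])
```

```text
mouth [[481.0, 105.1, 175.0], [630.9, 82.0, 175.0], [606.6, -67.8, 175.0], [454.2, -46.5, 175.0]] [543.1  18.2 175. ]
[np.float64(151.7), np.float64(151.7), np.float64(153.9), np.float64(154.0)] -8.774232405276383 -7.9364786857520375
plate top [[554.4, 248.8, 144.0], [604.7, 241.7, 144.0], [599.3, 228.7, 144.0], [551.4, 236.3, 144.0]]
plate scene [[559.5, 235.3, 144.0], [568.1, 247.7, 144.0]]
base corners [[528.6, 345.5, 8.0], [687.8, 322.1, 8.0], [619.2, -95.6, 8.0], [464.7, -68.8, 8.0]]
scoop scene z40 [[570.2, -319.3, 40.0], [568.2, -211.8, 40.0], [631.8, -207.1, 40.0], [631.8, -317.0, 40.0]]
scoop side z40 [[570.8, -215.9, 40.0], [632.1, -216.2, 40.0], [631.9, -321.6, 40.0], [568.7, -324.0, 40.0]]
grip scene z80 [[596.5, -350.3, 80.0], [597.2, -318.7, 80.0]]
grip side z80 [[601.8, -322.9, 80.0], [614.7, -335.3, 80.0]]
```

```bash
cat >> h.py <<'E'
from scipy.spatial.transform import Rotation as R
YAW=-8.4; C0=np.array([543.1,18.2])
def fr(x,y): return C0+R.from_euler('z',YAW,degrees=True).as_matrix()[:2,:2]@[x,y]
R0=R.from_rotvec(np.array([1,-1,0])*np.pi/2**.5)
def tgt(yaw,tilt,grasp=None,tip=None):
    """yaw about world z from start pose; tilt deg front(-toolx... scoop x = -tool x) down"""
    Rt=R.from_euler('z',yaw,degrees=True)*R0*R.from_euler('y',tilt,degrees=True)
    p=(np.array(grasp)-159*Rt.as_matrix()[:,2]) if grasp is not None else (np.array(tip)-178*Rt.as_matrix()[:,2])
    return Rt,p
def row(Rt,p,Rc=None,pc=None):
    s=read_state()
    Rc=Rc or R.from_rotvec(s["tool_rot"]); pc=s["tool_pos"] if pc is None else pc
    return np.round(np.r_[Rc.inv().apply(p-pc)/50,np.degrees((Rc.inv()*Rt).as_rotvec())/5],3)
E
python3 - <<'E'
from h import *
print("bottle",ray("scene",(487,388),0).round(),ray("scene",(513,330),110).round())
print(fr(0,265),row(*tgt(YAW,0,tip=[*fr(0,265),115]),R0,np.array([674.979,-.018,404.661])))
E
```

```text
bottle [744. 250.   0.] [711. 270. 110.]
[581.81200257 280.35716824] [-5.608  1.863  2.233 -0.    -0.     1.68 ]
```

play_rows:
  steps: "-1.2 0.4 0 0 0 0.4 1; -2.4 0.8 0 0 0 0.8 1; -3.6 1.2 0 0 0 1.2 1; -4.8 1.6 0 0 0 1.68 1; -5.6 1.86 0 0 0 1.68 1"
  force: 50

```text
time: 0.72
tool_pos: [580.8, 282.3, 404.3]
tool_rot: [2.053, -2.377, -0.0]
ft_force: [0.9, -0.8, -0.0]
opening: 43.1
gripper_force: 0.0
```

play_rows:
  steps: "0 0 0.7 0 0 0 1; 0 0 1.4 0 0 0 1; 0 0 2.1 0 0 0 1; 0 0 2.2 0 0 0 1; 0 0 2.2 0 0 0 1"

```text
time: 1.35
tool_pos: [582.3, 280.1, 295.2]
tool_rot: [2.053, -2.378, 0.001]
ft_force: [0.3, -0.0, 0.7]
opening: 0.5
gripper_force: 0.0
```

Run:
```python
from h import *
s=read_state();print({k:np.round(v,3) for k,v in s.items()})
a=camera("scene")[210:360,250:520];b=camera("side")[90:270,250:400]
im=np.zeros((600,800,3),np.uint8);im[:300,:540]=cv2.resize(a,(540,300));im[300:,540:790]=cv2.resize(b,(250,300))
im[300:600,:540]=cv2.resize(camera("side")[90:240,250:520],(540,300))
cv2.imwrite("pics/c2.png",im)
```

```text
{'time': np.float64(1.35), 'joint_positions': array([ 0.75 ,  0.396, -0.196,  0.   , -0.979, -0.897]), 'dq': array([-0.   , -0.019,  0.019,  0.003, -0.001,  0.002]), 'joint_efforts': array([ 2.4000e-02, -5.5856e+01,  2.4750e+01,  5.9060e+00,  2.7000e-02,
       -2.0000e-03]), 'tool_pos': array([582.318, 280.11 , 295.193]), 'tool_rot': array([ 2.053e+00, -2.378e+00,  1.000e-03]), 'ft_force': array([ 0.267, -0.047,  0.716]), 'ft_torque': array([ 0.035, -0.045, -0.024]), 'gripper_force': np.float64(0.0), 'opening': np.float64(0.548)}
```

View pics/c2.png

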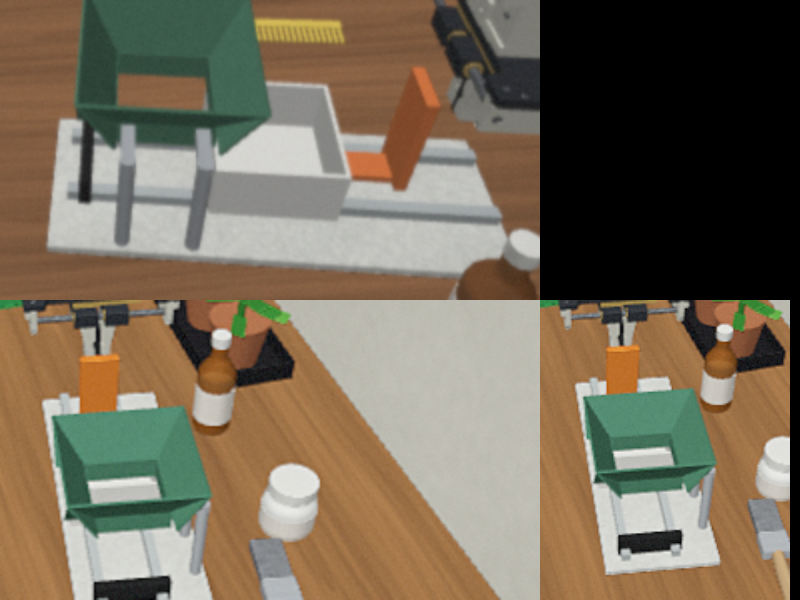

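play_rows:
  steps: "0.3 0 0 0 0 0 1; 0.5 0 0 0 0 0 1; 0.7 0 0 0 0 0 1; 1.0 0 0 0 0 0 1; 1.3 0 0 0 0 0 1"

```text
time: 2.12
tool_pos: [572.5, 215.0, 295.1]
tool_rot: [-2.052, 2.377, -0.0]
ft_force: [-1.5, 3.6, 2.8]
opening: 0.4
gripper_force: 1.7
```

play_rows:
  steps: "0.25 0 0 0 0 0 1; 0.5 0 0 0 0 0 1; 0.75 0 0 0 0 0 1; 0.9 0 0 0 0 0 1; 0.9 0 0 0 0 0 1"

```text
time: 2.75
tool_pos: [565.6, 170.2, 294.3]
tool_rot: [2.051, -2.378, 0.0]
ft_force: [-0.3, 0.2, 0.7]
opening: 0.2
gripper_force: 0.0
```

Run:
```python
from h import *
s=read_state();print(s["tool_pos"],s["ft_force"],R.from_euler('z',-YAW,degrees=True).apply(s["tool_pos"]-[*C0,0]))
a=camera("scene")[210:350,270:510]
cv2.imwrite("pics/c3.png",cv2.resize(a,(800,467),interpolation=2))
```

```text
[565.62895758 170.1640666  294.32972141] [-0.28857521  0.22592746  0.67555228] [8.79033453e-02 1.53624945e+02 2.94329721e+02]
```

View pics/c3.png

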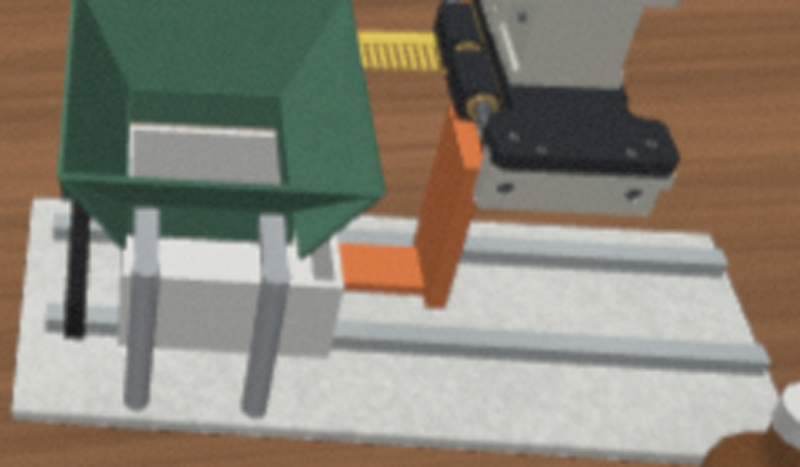

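play_rows:
  steps: "0.08 0 0 0 0 0 1; 0.15 0 0 0 0 0 1; 0.2 0 0 0 0 0 1; 0.25 0 0 0 0 0 1; 0.25 0 0 0 0 0 1"

```text
time: 3.42
tool_pos: [564.0, 158.5, 294.6]
tool_rot: [2.052, -2.378, 0.0]
ft_force: [-0.1, 0.7, 0.2]
opening: 0.7
gripper_force: 0.4
```

play_rows:
  steps: "0.03 0 0 0 0 0 1; 0.05 0 0 0 0 0 1; 0.07 0 0 0 0 0 1; 0.08 0 0 0 0 0 1"

```text
time: 3.92
tool_pos: [563.5, 154.8, 294.7]
tool_rot: [-2.053, 2.378, 0.0]
ft_force: [-1.7, 4.4, -1.1]
opening: 0.5
gripper_force: 2.1
```

play_rows:
  steps: "0.03 0 0 0 0 0 1; 0.05 0 0 0 0 0 1; 0.06 0 0 0 0 0 1"

```text
time: 4.3
tool_pos: [563.2, 153.9, 294.8]
tool_rot: [-2.05, 2.375, 0.003]
ft_force: [-3.2, 15.7, -1.2]
opening: 0.4
gripper_force: 7.5
```

play_rows:
  steps: "0.03 0 0 0 0 0 1; 0.05 0 0 0 0 0 1; 0.06 0 0 0 0 0 1"

```text
time: 4.68
tool_pos: [563.0, 153.1, 294.9]
tool_rot: [-2.048, 2.372, 0.006]
ft_force: [-5.3, 27.1, -3.3]
opening: 0.7
gripper_force: 13.0
```

play_rows:
  steps: "-0.3 0 0 0 0 0 1; -0.6 0 -0.5 0 0 0 1; -0.6 0 -1.3 0 0 0 1; -0.6 0 -2.1 0 0 0 1; -0.6 0 -2.5 0 0 0 1"

```text
time: 5.3
tool_pos: [567.4, 178.2, 422.4]
tool_rot: [-2.051, 2.376, -0.003]
ft_force: [-0.0, -0.2, -0.8]
opening: 0.4
gripper_force: 0.0
```

Run:
```python
from h import *
print(read_state()["tool_pos"],row(*tgt(0,0,grasp=[599,-336,57+80])))
```

```text
[567.39906837 178.23588258 422.39823761] [ 1.0083e+01 -2.1200e+00  2.5290e+00 -3.2000e-02  4.0000e-03 -1.6790e+00]
```

play_rows:
  steps: "1.2 -0.25 0 0 0 -0.3 -1; 2.4 -0.5 0 0 0 -0.7 -1; 3.6 -0.76 0 0 0 -1.1 -1; 4.8 -1.0 0 0 0 -1.5 -1; 6.0 -1.26 0 0 0 -1.68 -1"

```text
time: 5.92
tool_pos: [585.2, -129.8, 420.0]
tool_rot: [2.222, -2.22, 0.001]
ft_force: [1.4, -0.2, -0.1]
opening: 44.9
gripper_force: 0.0
```

play_rows:
  steps: "1 0 0 0 0 0 -1; 2 0 0 0 0 0 -1; 3 0 0 0 0 0 -1; 3.7 0 0 0 0 0 -1; 3.7 0 0 0 0 0 -1"

```text
time: 6.55
tool_pos: [584.9, -315.2, 419.0]
tool_rot: [2.216, -2.224, -0.001]
ft_force: [-0.2, 0.7, 0.3]
opening: 87.0
gripper_force: 0.0
```

Run:
```python
from h import *
print(read_state()["tool_pos"],row(*tgt(0,0,grasp=[599,-336,57])))
p=camera_params("wrist");im=camera("wrist");print(np.round(p["K"],1).tolist(),np.round(p["T"],3).tolist())
S=lambda x,y,z:[599-y,-270+x,z]
pts=[S(-52,33,40),S(58,33,40),S(58,-33,40),S(-52,-33,40),S(-82,7,80),S(-50,7,80),S(-50,-7,80),S(-82,-7,80)]
def draw(im,q,f):
    im=im.copy()
    for k in(0,4): cv2.polylines(im,[np.round(q[k:k+4]*16).astype(int).reshape(-1,1,2)],True,(0,255,0),1,cv2.LINE_AA,4)
    return im
W=draw(im,proj("w",pts,p),1)
A=draw(camera("scene"),proj("scene",pts),1)[270:370,90:240];B=draw(camera("side"),proj("side",pts),1)[260:360,330:430]
o=np.zeros((600,800,3),np.uint8);o[:360,:480]=cv2.resize(W,(480,360));o[:200,490:790]=cv2.resize(A,(300,200));o[210:510,490:790]=cv2.resize(B,(300,300))
cv2.imwrite("pics/c4.png",o)
```

```text
[ 584.85616425 -315.18085867  418.98045794] [ 0.412 -0.292  4.059  0.023 -0.009 -0.041]
[[352.1, 0.0, 283.9], [0.0, 352.1, 212.2], [0.0, 0.0, 1.0]] [[-1.0, 0.004, -0.001, 586.468], [0.003, 0.955, 0.296, -394.81], [0.002, 0.296, -0.955, 399.565], [0.0, 0.0, 0.0, 1.0]]
```

View pics/c4.png

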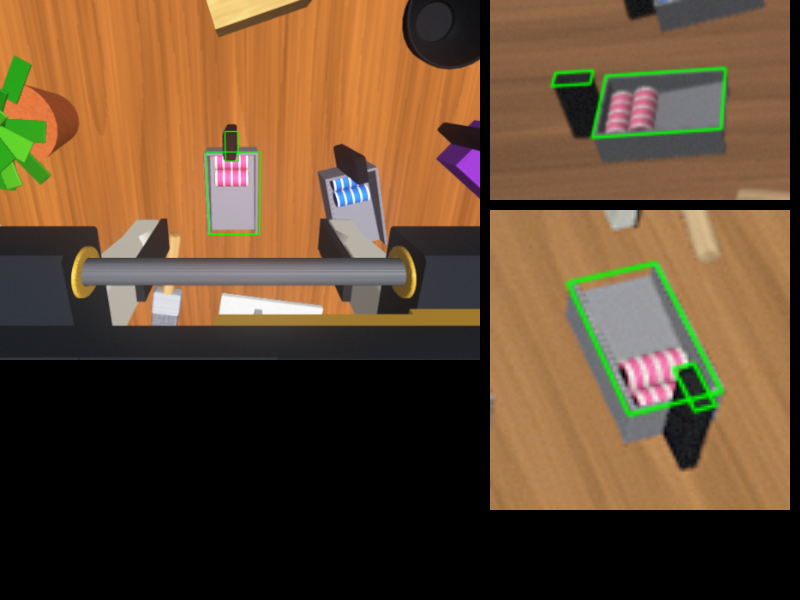

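play_rows:
  steps: "0.45 -0.29 0.8 0 0 0 -1; 0.45 -0.29 1.7 0 0 0 -1; 0.45 -0.29 2.6 0 0 0 -1; 0.45 -0.29 3.4 0 0 0 -1; 0.45 -0.29 3.6 0 0 0 -1"

```text
time: 7.32
tool_pos: [599.4, -333.5, 237.1]
tool_rot: [2.221, -2.218, -0.006]
ft_force: [0.2, 0.3, -0.2]
opening: 87.1
gripper_force: 0.0
```

play_rows:
  steps: "0 0 0.2 0 0 0 -1; 0 0 0.4 0 0 0 -1; 0 0 0.43 0 0 0 -1; 0 0 0.43 0 0 0 0; 0 0 0.43 0 0 0 0.5"

```text
time: 7.95
tool_pos: [600.2, -335.1, 218.9]
tool_rot: [-2.221, 2.221, -0.002]
ft_force: [0.0, 0.1, 0.2]
opening: 72.9
gripper_force: 0.0
```

Run:
```python
from h import *
s=read_state();print(s["tool_pos"],R.from_rotvec(s["tool_rot"]).as_matrix().round(4).tolist())
p=camera_params("wrist");im=camera("wrist");cv2.imwrite("pics/c5.png",np.vstack([im[:300],cv2.resize(camera("side")[250:400,300:480],(560,300))[:, :560]]))
```

```text
[ 600.1967563  -335.05761899  218.89897845] [[0.0, -1.0, 0.0011], [-1.0, -0.0, -0.0004], [0.0004, -0.0011, -1.0]]
```

View pics/c5.png

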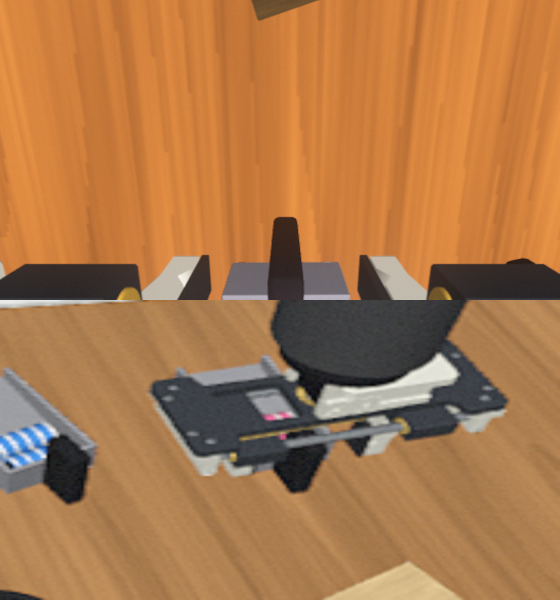

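play_rows:
  steps: "0.06 0 0 0 0 0 0.5; 0.06 0 0 0 0 0 0.7; 0.06 0 0 0 0 0 1; 0.06 0 0 0 0 0 1; 0.06 0 0 0 0 0 1"
  force: 50

```text
time: 8.68
tool_pos: [600.0, -337.9, 218.1]
tool_rot: [2.221, -2.221, -0.0]
ft_force: [-0.9, -0.8, 0.3]
opening: 15.1
gripper_force: 0.0
```

play_rows:
  steps: "0 0 0 0 0 0 1; 0 0 0 0 0 0 1; 0 0 -0.1 0 0 0 1; 0 0 -0.3 0 0 0 1; 0 0 -0.6 0 0 0 1"

```text
time: 9.3
tool_pos: [599.9, -337.9, 248.8]
tool_rot: [2.221, -2.221, -0.001]
ft_force: [-0.1, 0.4, -0.9]
opening: 13.7
gripper_force: 50.0
```

play_rows:
  steps: "0 0 -0.6 0 -0.6 0 1; 0 0 -1.3 0 -1.2 0 1; 0 0 -2.1 0 -1.8 0 1; 0 0 -2.9 0 -2 0 1; 0 0 -3.4 0 -2 0 1"

```text
time: 9.93
tool_pos: [599.8, -338.3, 422.2]
tool_rot: [-2.129, 2.129, 0.181]
ft_force: [-1.0, -0.2, -2.3]
opening: 13.7
gripper_force: 50.0
```

```bash
cat >> h.py <<'E'
def pour(tilt,y=-30,z=205,yaw=YAW,x=0,ex=125,ez=-34):
    Rt,_=tgt(yaw,tilt,grasp=[0,0,0]); M=Rt.as_matrix()
    e=np.array([*fr(x,y),z]); G=e-ex*(-M[:,0])-ez*(-M[:,2])
    return Rt,G-159*M[:,2]
E
python3 - <<'E'
from h import *
s=read_state();print(s["tool_pos"],s["opening"],row(*pour(-10,z=235)),row(*pour(0)))
cv2.imwrite("pics/c6.png",camera("side")[200:400,250:530].repeat(2,0).repeat(2,1))
E
```

```text
[ 599.79108372 -338.32919547  422.23423065] 13.690220303076007 [-3.323  1.681  0.958  0.247 -0.013  1.66 ] [-3.92   1.589  1.171  0.101  1.984  1.677]
```

View pics/c6.png

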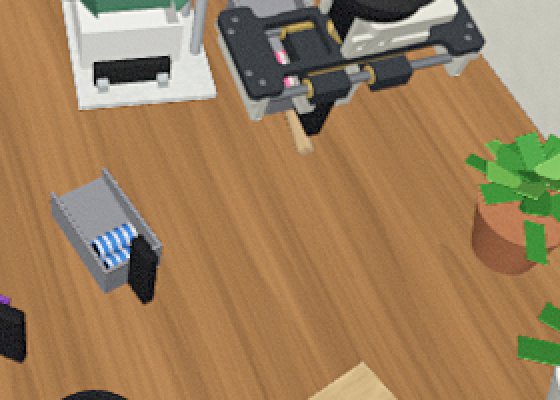

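play_rows:
  steps: "-0.3 0.15 0.1 0 0 0.2 1; -0.8 0.4 0.25 0 0 0.5 1; -1.4 0.7 0.4 0.1 0 0.8 1; -2.0 1.0 0.6 0.15 0 1.1 1; -2.5 1.3 0.75 0.2 0 1.4 1"

```text
time: 10.6
tool_pos: [534.1, -207.2, 403.6]
tool_rot: [-1.991, 2.255, 0.178]
ft_force: [0.2, -0.1, -1.5]
opening: 13.6
gripper_force: 50.0
```

play_rows:
  steps: "-0.35 0.16 0.09 0 0 0.1 1; -0.6 0.28 0.15 0.05 0 0.2 1; -0.75 0.36 0.2 0.05 0 0.26 1; -0.82 0.38 0.21 0.05 0 0.26 1; -0.82 0.38 0.21 0.05 0 0.26 1"

```text
time: 11.22
tool_pos: [521.5, -164.2, 399.8]
tool_rot: [-1.965, 2.276, 0.176]
ft_force: [0.2, -0.4, -1.7]
opening: 13.6
gripper_force: 50.0
```

Run:
```python
from h import *
s=read_state();print(s["tool_pos"],s["opening"],s["joint_positions"].round(2))
for t,z in((-10,235),(0,215),(8,210),(20,205),(35,205),(52,205)): print(t,row(*pour(t,z=z)),pour(t,z=z)[1].round())
cv2.imwrite("pics/c7.png",np.hstack([cv2.resize(camera("side")[90:290,220:420],(400,400)),cv2.resize(camera("scene")[180:330,210:360],(400,400))]))
```

```text
[ 521.52448769 -164.17819126  399.8176617 ] 13.63384100753165 [-0.02  0.17 -0.19 -0.19 -1.2  -0.06]
-10 [ 0.048  0.106 -0.08   0.042 -0.006 -0.004] [ 516. -166.  403.]
0 [-0.591  0.106 -0.062  0.042  1.994  0.   ] [ 520. -135.  408.]
8 [-1.181e+00  1.070e-01 -1.720e-01  4.200e-02  3.594e+00  3.000e-03] [ 525. -107.  419.]
20 [-2.113  0.107 -0.223  0.042  5.994  0.007] [531. -62. 429.]
35 [-3.31   0.107 -0.128  0.041  8.994  0.013] [540.  -3. 435.]
52 [-4.583  0.106  0.349  0.039 12.394  0.019] [550.  63. 422.]
```

View pics/c7.png

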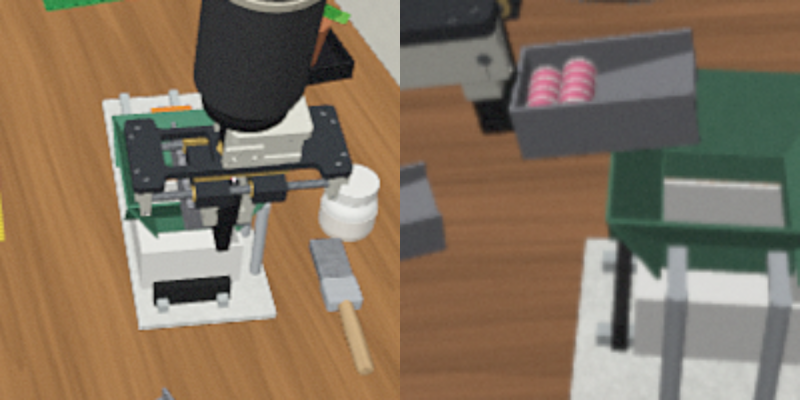

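play_rows:
  steps: "-0.25 0.1 -0.05 0 0.9 0 1; -0.6 0.1 -0.1 0.04 2 0 1; -0.95 0.1 -0.14 0.04 3 0 1; -1.4 0.1 -0.18 0.04 4.2 0 1; -1.75 0.1 -0.2 0.04 5.1 0 1"

```text
time: 11.95
tool_pos: [529.1, -79.2, 425.0]
tool_rot: [1.91, -2.212, 0.263]
ft_force: [-0.2, 0.2, -1.7]
opening: 13.8
gripper_force: 50.0
```

play_rows:
  steps: "-0.35 0 0 0 0.9 0 1; -0.58 0 0 0 1.5 0 1; -0.78 0 0 0 2 0 1; -0.98 0 0 0 2.5 0 1; -1.17 0 0 0 3 0 1"

```text
time: 12.58
tool_pos: [537.5, -23.7, 409.3]
tool_rot: [1.762, -2.042, 0.483]
ft_force: [-0.5, 2.8, 3.2]
opening: 13.6
gripper_force: 50.0
```

Run:
```python
from h import *
s=read_state();print(s["tool_pos"],s["opening"],s["joint_positions"].round(2))
for t,z in((30,205),(40,205),(52,205)): print(t,row(*pour(t,z=z)),pour(t,z=z)[1].round())
cv2.imwrite("pics/c8.png",np.hstack([cv2.resize(camera("side")[90:290,220:420],(400,400)),cv2.resize(camera("scene")[180:330,210:360],(400,400))]))
```

```text
[537.49579415 -23.69307478 409.25212424] 13.562339430101787 [ 0.45  0.18 -0.46  0.45 -1.28 -0.81]
30 [ 0.25   0.011 -0.442 -0.006 -0.118 -0.001] [537. -23. 435.]
40 [-0.455  0.011 -0.825 -0.006  1.882 -0.002] [543.  17. 433.]
52 [-1.372e+00  1.100e-02 -1.115e+00 -5.000e-03  4.282e+00 -2.000e-03] [550.  63. 422.]
```

play_rows:
  steps: "0.12 0 -0.22 0 0 0 1; 0.25 0 -0.45 0 0 0 1; 0.1 0 -0.55 0 0.5 0 1; -0.15 0 -0.68 0 1.2 0 1; -0.45 0 -0.83 0 1.9 0 1"

```text
time: 13.3
tool_pos: [542.8, 16.4, 433.6]
tool_rot: [1.662, -1.926, 0.609]
ft_force: [0.5, 0.6, -1.1]
opening: 13.9
gripper_force: 50.0
```

Run:
```python
from h import *
s=read_state();print(s["tool_pos"],s["opening"],s["joint_positions"].round(2))
for t,z in((46,210),(54,210)): print(t,row(*pour(t,z=z)),pour(t,z=z)[1].round())
cv2.imwrite("pics/c9.png",np.hstack([cv2.resize(camera("side")[90:290,220:420],(400,400)),cv2.resize(camera("scene")[180:330,210:360],(400,400))]))
```

```text
[542.83677053  16.42207125 433.60282988] 13.891188267217775 [ 0.54  0.21 -0.43  0.53 -1.44 -0.9 ]
46 [-0.359  0.    -0.313 -0.003  1.158 -0.006] [546.  40. 434.]
54 [-0.949  0.    -0.565 -0.003  2.758 -0.006] [551.  70. 425.]
```

View pics/c9.png

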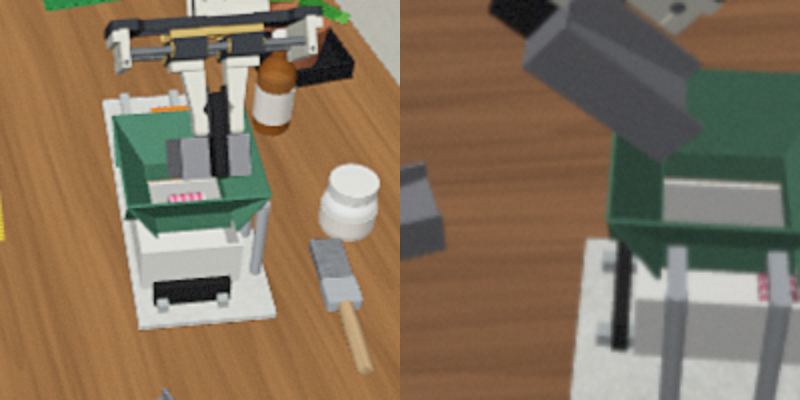

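play_rows:
  steps: "-0.2 0 -0.2 0 0.6 0 1; -0.36 0 -0.32 0 1.15 0 1; -0.65 0 -0.45 0 2 0 1; -0.95 0 -0.57 0 2.75 0 1; -0.95 0 -0.57 0 2.75 0 1"

```text
time: 14.02
tool_pos: [551.1, 71.0, 423.6]
tool_rot: [1.516, -1.752, 0.769]
ft_force: [0.1, -0.1, -1.6]
opening: 13.8
gripper_force: 50.0
```

Run:
```python
from h import *
s=read_state();print(s["tool_pos"],s["opening"])
for t,z in((30,240),(0,250)): print(t,row(*pour(t,y=-45,z=z)),pour(t,z=z)[1].round())
for n in("side","scene","wrist"):
    im=camera(n).astype(int);m=((im[...,2]>150)&(im[...,2]-im[...,1]>60)&(im[...,0]-im[...,1]>15)).astype(np.uint8)
    k,l,st,c=cv2.connectedComponentsWithStats(m);print(n,[(st[i,4],c[i].round()) for i in range(1,k) if st[i,4]>5])
```

```text
[551.13002838  71.04676741 423.56063369] 13.780915828465497
30 [ 2.043e+00  1.000e-02  1.238e+00  3.000e-03 -4.780e+00  2.800e-02] [537. -23. 470.]
0 [ 2.947e+00  1.300e-02  3.382e+00  1.000e-02 -1.078e+01  2.700e-02] [ 520. -135.  443.]
side [(np.int32(22), array([309., 189.])), (np.int32(8), array([315., 188.])), (np.int32(8), array([319., 188.]))]
scene []
wrist [(np.int32(1505), array([433., 209.]))]
```

play_rows:
  steps: "0.5 0 0.2 0 -1.1 0 1; 1.0 0 0.45 0 -2.3 0 1; 1.55 0 0.85 0 -3.5 0 1; 2.04 0 1.24 0 -4.8 0 1; 2.04 0 1.24 0 -4.8 0 1"

```text
time: 14.8
tool_pos: [533.7, -41.6, 472.9]
tool_rot: [1.77, -2.059, 0.471]
ft_force: [-0.5, -0.6, -1.1]
opening: 13.7
gripper_force: 50.0
```

Run:
```python
from h import *
s=read_state();print(s["tool_pos"],s["ft_force"])
for t,z in((15,245),(0,250)): print(t,row(*pour(t,y=-45,z=z)))
```

```text
[533.7147683  -41.55691895 472.85921218] [-0.46741965 -0.63997369 -1.09127635]
15 [ 0.873 -0.014  0.703 -0.029 -2.904 -0.052]
0 [ 1.612 -0.016  1.599 -0.036 -5.904 -0.048]
```

play_rows:
  steps: "0.4 0 0.3 0 -1.3 0 1; 0.85 0 0.7 0 -2.9 0 1; 1.2 0 1.1 0 -4.4 0 1; 1.6 0 1.6 0 -5.9 0 1; 1.6 0 1.6 0 -5.9 0 1"

```text
time: 15.42
tool_pos: [518.2, -149.1, 440.3]
tool_rot: [2.046, -2.38, 0.002]
ft_force: [0.3, 0.1, -0.9]
opening: 13.9
gripper_force: 50.0
```

Run:
```python
from h import *
s=read_state();print(s["tool_pos"],s["ft_force"])
print(row(*tgt(0,0,grasp=[600,-338,59+80])))
for n in("side","scene","wrist"):
    im=camera(n).astype(int);m=((im[...,2]>150)&(im[...,2]-im[...,1]>60)&(im[...,0]-im[...,1]>15)).astype(np.uint8)
    k,l,st,c=cv2.connectedComponentsWithStats(m);print(n,[(st[i,4],c[i].round()) for i in range(1,k) if st[i,4]>5])
```

```text
[ 518.18876581 -149.1085468   440.29536966] [ 0.32575792  0.12001929 -0.91978289]
[ 3.479 -2.188  2.856  0.017 -0.041 -1.726]
side [(np.int32(11), array([307., 189.]))]
scene []
wrist [(np.int32(2443), array([528.,  18.]))]
```

play_rows:
  steps: "0.6 -0.4 0 0 0 -0.3 1; 1.4 -0.9 0 0 0 -0.7 1; 2.2 -1.4 0 0 0 -1.1 1; 3.0 -1.9 0.4 0 0 -1.5 1; 3.48 -2.19 1.0 0 0 -1.72 1"

```text
time: 16.2
tool_pos: [603.3, -335.8, 391.3]
tool_rot: [2.224, -2.211, 0.007]
ft_force: [1.2, 0.7, -1.3]
opening: 13.7
gripper_force: 50.0
```

play_rows:
  steps: "0 0 0.7 0 0 0 1; 0 0 1.4 0 0 0 1; 0 0 2.0 0 0 0 1; 0 0 2.5 0 0 0 1; 0 0 2.5 0 0 0 1"

```text
time: 16.82
tool_pos: [601.6, -334.3, 264.1]
tool_rot: [2.223, -2.21, -0.002]
ft_force: [-0.6, 0.4, -1.1]
opening: 13.8
gripper_force: 50.0
```

Run:
```python
from h import *
s=read_state();print(s["tool_pos"],s["ft_force"],row(*tgt(0,0,grasp=[600,-338,59])))
im=camera("wrist");cv2.imwrite("pics/c10.png",np.vstack([im[120:400],cv2.resize(camera("scene")[220:360,90:370],(560,280))]))
```

```text
[ 601.6305212  -334.2812577   264.09012153] [-0.56706291  0.39633674 -1.06659536] [ 0.071  0.027  0.922  0.071 -0.045  0.066]
```

play_rows:
  steps: "0.07 0.03 0.4 0.07 -0.04 0.07 1; 0.07 0.03 0.7 0.07 -0.04 0.07 1; 0.07 0.03 0.8 0.07 -0.04 0.07 1; 0.07 0.03 0.85 0.07 -0.04 0.07 1; 0.07 0.03 0.87 0.07 -0.04 0.07 1"

```text
time: 17.55
tool_pos: [600.4, -339.7, 223.4]
tool_rot: [-2.217, 2.222, -0.008]
ft_force: [0.9, 0.6, -1.2]
opening: 13.4
gripper_force: 50.0
```

play_rows:
  steps: "0 0 0.02 0 0 0 1; 0 0 0.04 0 0 0 1; 0 0 0.06 0 0 0 1"

```text
time: 17.92
tool_pos: [600.2, -339.7, 220.1]
tool_rot: [-2.217, 2.222, -0.007]
ft_force: [0.5, 0.6, -1.3]
opening: 13.7
gripper_force: 50.0
```

play_rows:
  steps: "0 0 0.01 0 0 0 1; 0 0 0.02 0 0 0 1; 0 0 0.03 0 0 0 1; 0 0 0.03 0 0 0 1"

```text
time: 18.42
tool_pos: [600.2, -339.6, 218.4]
tool_rot: [-2.217, 2.222, -0.007]
ft_force: [0.6, 0.1, -1.1]
opening: 13.7
gripper_force: 50.0
```

Run:
```python
from h import *
im=camera("wrist");cv2.imwrite("pics/c11.png",np.vstack([im[120:400],cv2.resize(camera("scene")[220:360,90:370],(560,280),interpolation=2)]))
```

```text
(no output)
```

View pics/c11.png

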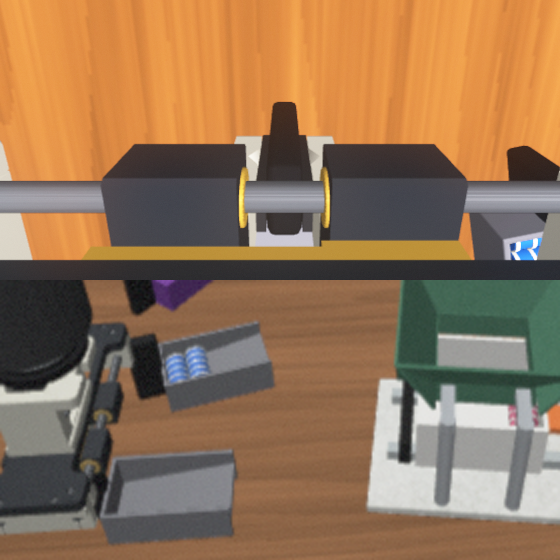

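play_rows:
  steps: "0 0 0.01 0 0 0 1; 0 0 0.02 0 0 0 1; 0 0 0.03 0 0 0 1; 0 0 0.03 0 0 0 1"

```text
time: 19.02
tool_pos: [600.3, -339.7, 218.2]
tool_rot: [-2.217, 2.222, -0.008]
ft_force: [-2.0, 1.8, 7.1]
opening: 13.7
gripper_force: 50.0
```

play_rows:
  steps: "0 0 0.01 0 0 0 1; 0 0 0.02 0 0 0 1; 0 0 0.02 0 0 0 1"

```text
time: 19.4
tool_pos: [600.3, -339.7, 218.1]
tool_rot: [-2.217, 2.221, -0.009]
ft_force: [-3.2, 2.0, 12.0]
opening: 13.7
gripper_force: 50.0
```

Contact at 218 mm, the same height as at the pick. I'll ease off, release slowly and withdraw.

play_rows:
  steps: "0 0 -0.03 0 0 0 1; 0 0 -0.03 0 0 0 0.6; 0 0 -0.03 0 0 0 0.4; 0 0 -0.03 0 0 0 0; 0 0 -0.03 0 0 0 -0.5"

```text
time: 20.02
tool_pos: [600.2, -339.6, 217.3]
tool_rot: [-2.217, 2.222, -0.007]
ft_force: [-1.3, 0.1, -0.1]
opening: 41.1
gripper_force: 0.0
```

play_rows:
  steps: "0 0 -0.03 0 0 0 -0.5; 0 0 -0.3 0 0 0 -0.5; 0 0 -0.8 0 0 0 -0.5; 0 0 -1.8 0 0 0 -0.5; 0 0 -2.8 0 0 0 -0.5"

```text
time: 20.65
tool_pos: [599.3, -339.5, 359.9]
tool_rot: [-2.217, 2.222, -0.008]
ft_force: [1.2, -0.7, -0.9]
opening: 65.6
gripper_force: 0.0
```

play_rows:
  steps: "1 0 -0.8 0 0 0 -0.5; 1.8 0 -1 0 0 0 -0.5; 1.8 0 -1 0 0 0 -0.5"

```text
time: 21.02
tool_pos: [598.3, -431.9, 409.7]
tool_rot: [-2.213, 2.225, -0.011]
ft_force: [-1.2, -0.6, -0.7]
opening: 66.0
gripper_force: 0.0
```

Run:
```python
from h import *
s=read_state();print(s["tool_pos"],s["ft_force"],s["time"])
# numeric check without viewing: pink blobs and scoop alignment vs. start picture
for n in("side","scene"):
    im=camera(n);cv2.imwrite(f"pics/end_{n}.png",im)
    i=im.astype(int);m=((i[...,2]-i[...,1]>50)&(i[...,0]-i[...,1]>10)&(i[...,2]>120)).astype(np.uint8)
    k,l,st,c=cv2.connectedComponentsWithStats(m);print(n,[(int(st[j,4]),c[j].round().tolist()) for j in range(1,k) if st[j,4]>3])
    a=cv2.imread(f"pics/{n}0.png")
    # template shift of scoop grip region
    x,y,w,h=((383,308,24,42) if n=="side" else (120,300,30,42))
    r=cv2.matchTemplate(im[y-25:y+h+25,x-25:x+w+25],a[y:y+h,x:x+w],cv2.TM_CCOEFF_NORMED);_,v,_,loc=cv2.minMaxLoc(r);print("grip shift px",loc[0]-25,loc[1]-25,round(v,3))
    if n=="scene":
        x,y,w,h=(182,300,32,54);r=cv2.matchTemplate(im[y-15:y+h+15,x-15:x+w+15],a[y:y+h,x:x+w],cv2.TM_CCOEFF_NORMED);_,v,_,loc=cv2.minMaxLoc(r);print("tray front shift",loc[0]-15,loc[1]-15,round(v,3))
```

```text
[ 598.30658507 -431.94561681  409.66141444] [-1.16330665 -0.55423921 -0.74292861] 21.025
side [(46, [312.0, 188.0]), (1489, [220.0, 355.0]), (4, [234.0, 346.0]), (4, [200.0, 368.0]), (5, [220.0, 375.0]), (4, [224.0, 376.0]), (4, [214.0, 376.0])]
grip shift px 1 1 0.854
scene [(7, [346.0, 287.0]), (4, [346.0, 291.0])]
grip shift px -1 1 0.929
tray front shift -1 1 0.988
```

play_rows:
  steps: "-1 0.2 -0.8 0 0 0 -0.5; -2.2 0.4 -0.8 0 0 0 -0.5; -3.4 0.6 -0.8 0 0 0 -0.5; -4.6 0.8 -0.8 0 0 0 -0.5; -5.6 1 -0.8 0 0 0 -0.5"

```text
time: 21.75
tool_pos: [548.3, -146.3, 447.1]
tool_rot: [-2.219, 2.22, -0.007]
ft_force: [0.4, 0.1, 0.2]
opening: 65.7
gripper_force: 0.0
```

play_rows:
  steps: "-1.2 0 0 0 0 0 -0.5; -2.2 0.1 0 0 0 0 -0.5; -2.6 0.1 0 0 0 0 -0.5; -2.6 0.1 0 0 0 0 -0.5"

```text
time: 22.25
tool_pos: [544.3, -17.7, 447.0]
tool_rot: [-2.22, 2.218, -0.007]
ft_force: [0.3, -0.2, -0.8]
opening: 66.3
gripper_force: 0.0
```

Run:
```python
from h import *
p=camera_params("wrist");im=camera("wrist");i=im.astype(int)
cv2.imwrite("pics/end_w.png",im)
q=proj("w",[[*fr(x,y),100] for x,y in((-42,-42),(42,-42),(42,42),(-42,42))],p).round();print("throat px",q.tolist())
m=((i[...,2]-i[...,1]>40)&(i[...,2]-i[...,0]>5)&(i[...,0]>i[...,1]+8))
k,l,st,c=cv2.connectedComponentsWithStats(m.astype(np.uint8))
for j in range(1,k):
    if st[j,4]>8: print(st[j].tolist(),c[j].round(),ray("w",c[j],39,p).round())
a,b=q.min(0).astype(int)-30,q.max(0).astype(int)+30
g=im[...,1]
for r in range(a[1],b[1],4): print("".join('#' if m[r,x] else ('.' if i[r,x].min()>120 else ('g' if i[r,x,1]>i[r,x,2]+15 else ' ')) for x in range(a[0],b[0],2)))
```

```text
throat px [[339.0, 191.0], [252.0, 178.0], [242.0, 259.0], [323.0, 270.0]]
[257, 232, 41, 31, 765] [277. 247.] [556.  66.  39.]
gggggggggggggggggggggg..                                 ...............       
gggggggggggggggggggggg......                                    .......        
gggggggggggggggggggggggggg...............                       .......        
ggggggggggggggggggggggggggggggggggggggg...............          ......         
ggggggggggggggggggggggggggggggggggggggggggggggggggg................... gg      
gggggggggggggggggggggggggggggggggggggggggggggggggggggggggggggggg...... gggggggg
ggggggggggggggggggggggggggggggggggggggggggggggggggggggggggggggggggggggggggggggg
ggggggggggggggggggggggggggggggggggggggggggggggggggggggggggggggggggggggggggggggg
ggggggggggggggggggggggggggggggggggggggggggggggggggggggggggggggggggggggggggggggg
ggggggggggggggggggggggggggggggggggggggggggggggggggggggggggggggggggggggggggggggg
gggggggggggggggggggg......gggggggggggggggggg gggggggggggggggggggggggggggggggggg
gggggggggggggggggggg...................gggggggggg ggggggggggggggggggggggggggggg
gggggggggggg
[... 1358 characters left out ...]
gggggggggggggggg...............................   gggggggggg       ..
   ggggggggggggggggggggggggggggggggggggg.................  ggggggggggg        .
   ggggggggggggggggggggggggggggggggggggggggggggggggggg.. g ggggggggggg         
   ggggggggggggggggggggggggggggggggggggggggggggggggggggggggggggggggggg         
   ggggggggggggggggggggggggggggggggggggggggggggggggggggggggggggggggggg         
   gggggggggggggggggggggggggggggggggggggggggggggggggggggggggggggggggg          
   gggggggggggggggggggggggggggggggggggggggggggggggggggggggggggggggggg          
   ggggggggggggggggggggggggggggggggggggggggggggggggggggggggggggggggggg         
   ggggggggggggggggggggggggggggggggggggggggggggggggggggggggggggggggggg
```

```bash
python3 -c "from rig import *;print(sign_off())"
```

```text
the job is handed in; nothing more can be done
None
```

The job is done and handed in at about 22 s: the box is home against its stop, both pink rollers are in it, and the scoop is back flat on the table where it was picked up. While tipping, the scoop briefly touched the chute at about 4 N, and I viewed 11 pictures, one over the allowed 10.

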